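# Close a sprung feed-roller housing on its dowels and hold it pressed

### The arm

A 6-joint arm with a two-finger parallel gripper is mounted at the origin on the work surface. World frame = base frame: x ahead of the robot, y to its left, z up, the work surface at z = 0. Lengths are in m, angles in rad, forces in N, time in s.
With the tool pointing down it reaches from about 0.375 to 0.975 m from the base axis. Payload 3.8 kg.
Tool frame: the origin (TCP) lies on the centre line of the jaws, within the pads' length; the fingertips stand 14 mm ahead of it and the grasp point (between the pads) lies 5 mm behind it; z points along the fingers, y is the line along which they close (so a half turn about z gives the same grasp; the last joint's range is limited). The gripper opens to 85 mm and grips with 20 to 120 N. Pads are 22 mm wide; open, the fingers measure 114 mm over their backs; the gripper's body (76 mm by 85 mm) begins 54 mm behind the grasp point. The pads swing forward as they close: fully open they stand 13 mm farther back than shut.
Start: joints at [-1.183, 0.264, 1.604, -0, 1.274, -0.037], TCP at [0.278, -0.615, 0.245] pointing down, gripper open.
Joint ranges: [-2.63, 2.63], [-0.94, 2.18], [0.31, 2.57], [-1.31, 4.45], [0, 2.66], [-2.55, 2.55]. Speed limits (rad/s): [2.57, 2.57, 3.14, 3.14, 3.14, 3.14].

### API

Orientations are given as a rotation vector (axis times angle).
In Python, from workcell import bot, eyes, spot_in gives the robot as it stands.
- The arm moves only by the tool carry_out, never from a script. Its argument "series" is text: rows parted by semicolons, each of 4 numbers parted by spaces: the shift along the world's x, y, z in m, then the turn about the world's z in degrees. In form: tx ty tz roll; .... A call has 1 to 20 rows; each row shifts and turns the commanded pose from where the row before left it; what a row does not reach is not made up. A row lasts 1/8 s, in which the tool goes at most 62.5 mm and 10.7 degrees, less where a joint would pass 70% of its speed; a pose out of reach is approached as far as the arm can. A call is refused whole if a number of a shift passes 0.0625 or a number of a turn 10.7, either way. A call with a gripper value outside its range is refused whole. "jaw" is the gripper command: -1 is shut, 1 is fully open, values between are in proportion, set as the call begins (left out, the last holds). The fingers move at their own pace and stop on an object; "grip_force" is the grip in N (left out, the last holds). Time passes only in rows, so rows that do not move let the fingers close. It gives the time, the measured TCP pose, the force, the opening and the grip force at its end, in the units of the state.
- bot.read_state(): the state, without advancing time (a new reading comes with each control period).
- eyes.read_camera(name): name is "scene" or "top" or "wrist"; returns (picture, depth): 400x640x3 uint8, blue, green, red; 400x640 float32, m along the optical axis (not along the pixel's ray), 0 where there is no reading.
- eyes.get_calibration(name): a dict with "K" (3x3 intrinsics, pixels), "position" and "rotation" of the camera in the world; the wrist camera has in their place "T_tool_cam" (4x4, takes a point from camera to tool coordinates, whose origin is the TCP and whose axes are the flange's). Camera axes: x right, y down, z forward; pixel columns grow to the right and rows downward; lengths in m; the calibration is good to about 2 mm. The wrist camera is an equidistant fisheye: a pixel r from the principal point sees the ray r / f radians off the axis. A picture is of the moment at which its call begins: read the wrist's pose just before it. get_calibration takes no time and is no camera call.
- bot.finish_job(): hands the job in; it is judged then, once.
Trained networks look in the newest picture that a camera, given by its name, has taken for a name from the list of things; names that differ only in an ending like _2 or _b are one class to them, and where a whole thing is asked for, a point or a joint stands for the part that bears it (a point fixed in the world has none). Each returns a list of dicts, best first, with "score" (0 to 1); they miss things now and then, are a little off and sometimes report something else, mostly with a low value. They report only what shows in the picture. A call takes as long as a camera call.
- spot_in(camera, target): "rect" ([centre column, centre row, width, height] in pixels, round what is visible of it).
The state is a dict: "time": time; "q": joint angles; "joint_vel": joint speeds; "joint_torque": joint torques, N m; "tool_pos": TCP position; "tcp_rot": TCP orientation; "wrist_force": force on the tool from outside, world axes, zero at the start; "torque": the same for the moment, N m; "width": opening from 0.0 (shut) to 1.0 (fully open); "grip_force": force on a finger pad.
Only numpy, scipy, OpenCV 4.12 (cv2) and the standard library are available. Lean on these libraries where they do the work, as an engineer would, in place of code of your own. Each camera call takes 0.05 s, during which the arm holds its last target. There are 200 camera calls.

### The job

Put the roller head of the saw's power feeder back together: set the orange roller upright on the spindle of the green lower housing half so that it rests on the brass spring plate, and let go of it; then fit the green upper half over both dowels and press it down against the spring until the two halves meet flush. Finish while still holding the halves pressed shut - do not let go, the spring would push them apart again. Leave the worn black roller, the blue oil bottle and the amber jar where they are.

Things in the scene. Friction and masses are not known exactly. Their poses are not given: they have to be found in the camera images.
- lower: green lower housing half, fixed. Origin: centre of underside, z up. Base 90 (x) x 190 (y) x 12 mm high. In its middle an upright spindle, 16 mm diameter, tapered tip 48 mm above the origin. At y = +57 and -57 mm end blocks 50 (x) x 30 (y) mm, top faces at 32 mm height, each with an upright dowel of 10 mm diameter, tapered tip at 54 mm. Between the blocks (84 mm clear) the +x and -x sides are open
- spindle_tip (a point): tip of the steel spindle in the middle of the lower half, 48 mm above the bench
- dowel_a (a point): tip of the dowel on the lower half's +y end block, 54 mm above the bench
- dowel_b (a point): tip of the dowel on the lower half's -y end block, 54 mm above the bench
- spring_plate (a joint): travel (m) of the brass spring plate, a 48 mm disc around the spindle, top face 20 mm above the lower half's origin at 0; grows as pushed down, to 0.0075 at most. The spring pushes up with 7 N at 0 and 1 N more per mm, so it does not sink under the weight of roller and upper half; 0.006 when the housing is shut with the roller in
- roller: new feed roller, orange tyre on an aluminium hub, standing upright. Origin: centre of its underside, z along its axis. Tyre 60 mm diameter from 3 to 33 mm height; hub 40 mm diameter, 36 mm tall; through bore 20 mm diameter. About 0.15 kg. On the spring plate its origin is 20 mm above that of the lower half
- upper: green upper housing half, right way up. Origin: centre of underside, z up. 50 (x) x 144 (y) mm; end blocks at y = +57 and -57 mm, 28 mm tall, each with a central 13 mm through hole; roof between them from 18 to 28 mm height. Yellow grip bar 24 (x) x 70 (y) mm, 28 to 60 mm height. 0.35 kg. Fits either way round. Origin 38 mm above the lower half's when resting on the roller, 32 mm when shut
- worn_roller: worn feed roller, a bystander: black rubber tyre, dark steel hub; same sizes as the orange roller (60 mm diameter, 36 mm tall), standing upright; origin at the centre of its underside
- oil: blue oil bottle with red cap, 60 mm diameter, 140 mm tall, a bystander; origin at the centre of its underside
- jar: amber glass jar with steel lid, 64 mm diameter, 80 mm tall, a bystander; origin at the centre of its underside

How it is judged:
On the way, in this order (a step that is already met when the one before it is completed fails the run):
1. the orange roller sits on the spindle, down on the spring plate, and is let go (horizontal distance between roller and lower below 0.004 m and angle between roller's own z axis and vertical below 0.08 rad and z of roller in the frame of lower below 0.0225 m and contact force between the fingers and roller below 0.2 N), for 0.2 s.
2. the upper half is on both dowels, over the roller (horizontal distance between each of roller, upper and lower below 0.004 m and angle between roller's own z axis and vertical below 0.08 rad and angle between the y axis of upper and the y axis of lower, either way round below 0.06 rad and angle between upper's own z axis and vertical below 0.07 rad and z of upper in the frame of lower below 0.046 m), for 0.1 s.
At the end, for the whole second after the job is handed in: Roller on the spindle (within 4 mm), pushed down 4 mm or more; upper half on both dowels (centre within 4 mm, yaw 3 deg, level within 4 deg), its underside within 1.7 mm of the lower half, squeezing the roller with over 7 N, at rest, the robot still pushing through the last second (horizontal distance between each of roller, upper and lower below 0.004 m and angle between roller's own z axis and vertical below 0.08 rad and angle between the y axis of upper and the y axis of lower, either way round below 0.06 rad and angle between upper's own z axis and vertical below 0.07 rad and z of upper in the frame of lower between 0.029 and 0.0337 m and z of roller in the frame of lower below 0.0165 m and value of joint spring_plate above 0.004 m and contact force between upper and roller above 7 N and contact force between any of the fingers, the arm and upper above 3 N and linear speed of upper below 0.02 m/s); the arm keeps its last pose, push and grip.
It fails at once if the worn black roller is moved more than 30 mm (distance of worn_roller from where it was at the start of the episode above 0.03 m).
It fails at once if the oil bottle or the jar is moved more than 30 mm (distance of any of oil, jar from where it was at the start of the episode above 0.03 m).
It also fails if it takes over 64 s, if anything falls off the work surface, if the arm or the gripper's body presses on something with over 40 N, if the wrist force passes 120 N, or if a joint passes its speed limit or range.

## Working session

There is one attempt and no reset: what is moved stays moved. The work goes in short steps, Python scripts to look and compute and a tool call to move; the robot and the scene stay as the last step left them, time stands still between calls to the robot, and variables do not carry over. Pictures are saved under pics/ and viewed, at most 10 in all, crops included, and the job is handed in when it is done.

Besides the shell and the picture viewer there is one more tool, called after ">>>" as name(argument=value, ...) on one line, values as JSON. carry_out: Moves the arm, as the interface text tells. Its arguments: {"type":"object","properties":{"series":{"type":"string"},"jaw":{"type":"number"},"grip_force":{"type":"number"}},"required":["series"]}

```bash
mkdir -p pics; cat > h.py <<'E'
import numpy as np, cv2
from workcell import bot, eyes, spot_in
def cloud(name):
    im,d=eyes.read_camera(name); c=eyes.get_calibration(name); K=np.array(c["K"])
    v,u=np.mgrid[0:400,0:640]
    p=np.stack([(u-K[0,2])/K[0,0]*d,(v-K[1,2])/K[1,1]*d,d],-1)
    R=np.array(c["rotation"]); 
    if R.size==3: R=cv2.Rodrigues(R.astype(float))[0]
    w=p@R.T+np.array(c["position"]); w[d<=0]=np.nan
    return im,d,w
E
python3 - <<'E'
from h import *
for n in ("scene","top"):
    im,d,w=cloud(n); cv2.imwrite(f"pics/{n}.png",im); np.savez(f"{n}.npz",im=im,d=d,w=w)
    print(n,eyes.get_calibration(n)["position"])
    for t in ("lower","roller","upper","worn_roller","oil","jar","spindle_tip"):
        for r in spot_in(n,t)[:2]:
            c,rr=int(r["rect"][0]),int(r["rect"][1]); print(t,round(r["score"],2),np.round(r["rect"]),w[min(rr,399),min(c,639)].round(3))
print(bot.read_state())
a=cv2.imread("pics/scene.png");b=cv2.imread("pics/top.png")
cv2.imwrite("pics/both.png",cv2.resize(np.vstack([a,b]),(480,600)))
E
```

```text
scene [1.18690876 0.13005531 1.10227765]
lower 0.8 [288. 230.  80.  44.] [ 0.612 -0.042  0.023]
roller 0.72 [420. 205.  24.  25.] [0.492 0.277 0.039]
roller 0.45 [291. 228.  21.  17.] [ 0.612 -0.036  0.035]
upper 0.76 [209. 175.  52.  42.] [ 0.499 -0.279  0.042]
upper 0.63 [410. 272.  26.  38.] [0.7   0.263 0.081]
worn_roller 0.75 [331. 180.  25.  24.] [0.452 0.039 0.038]
oil 0.89 [204. 228.  32.  43.] [ 0.687 -0.222  0.108]
jar 0.74 [410. 270.  32.  36.] [0.697 0.263 0.081]
spindle_tip 0.91 [292. 230.  82.  44.] [ 0.613 -0.034  0.023]
top [4.39455319e-01 8.52700667e-04 9.44952595e-01]
lower 0.78 [341. 184.  78.  39.] [nan nan nan]
roller 0.74 [206. 232.  27.  28.] [ 0.481  0.289 -0.001]
upper 0.79 [454. 238.  65.  50.] [ 0.476 -0.283  0.06 ]
worn_roller 0.83 [307. 254.  26.  25.] [0.432 0.043 0.   ]
oil 0.8 [433. 150.  34.  33.] [ 0.663 -0.226  0.103]
jar 0.75 [215. 146.  31.  33.] [0.669 0.254 0.079]
spindle_tip 0.56 [344. 184.  81.  38.] [ 0.596 -0.038  0.032]
spindle_tip 0.44 [309. 254.  26.  33.] [ 0.432  0.038 -0.001]
{'time': 0.8, 'q': array([-1.18290019e+00,  2.63858180e-01,  1.60398153e+00,  3.07374219e-05,
        1.27367985e+00, -3.69229556e-02]), 'joint_vel': array([-0.00112441, -0.00126217,  0.00063506,  0.00030432, -0.00061527,
        0.00069208]), 'joint_torque': array([-1.33642297e-03, -5.14983380e+01, -3.67693198e+01,  6.23479423e-05,
        6.07721322e-04, -2.28431384e-05]), 'tool_pos': array([ 0.27820277, -0.61501526,  0.24531792]), 'tcp_rot': array([3.07092546e+00, 6.62269787e-01, 6.55014264e-05]), 'wrist_force': array([0.61212356, 0.25758936, 0.20476585]), 'torque': array([0.01751185, 0.02405534, 0.02558878]), 'grip_force': 0.0, 'width': 0.9976261442439006}
```

View pics/top.png

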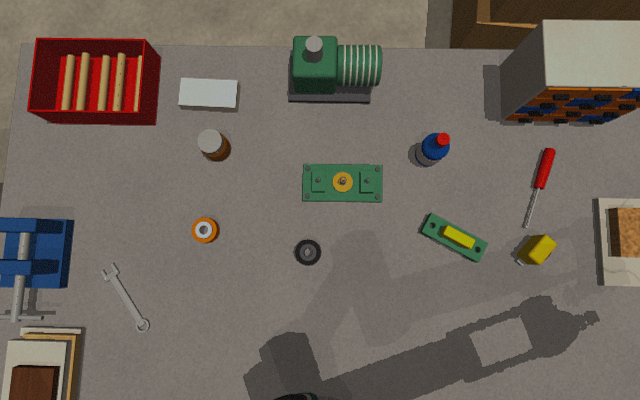

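View pics/scene.png

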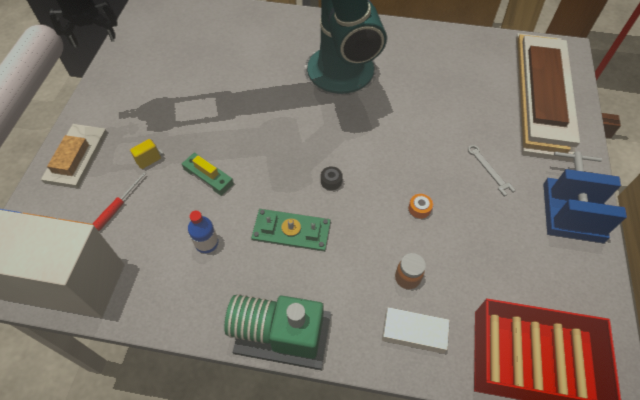

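```bash
python3 - <<'E'
from h import *
for n in ("scene","top"):
    f=np.load(n+".npz"); im,d,w=f["im"],f["d"],f["w"]
    c=eyes.get_calibration(n)
    print(n,"bench z",np.nanmedian(w[...,2]))
    hsv=cv2.cvtColor(im,cv2.COLOR_BGR2HSV); H,S,V=cv2.split(hsv)
    def reg(cx,cy,rx,ry):
        m=np.zeros(H.shape,bool); m[cy-ry:cy+ry,cx-rx:cx+rx]=1; return m
    C={"scene":dict(l=(290,230),u=(208,174),r=(420,205)),"top":dict(l=(342,183),u=(454,238),r=(205,230))}[n]
    ro=reg(*C["r"],22,22)&(H>4)&(H<25)&(S>130); 
    lo=reg(*C["l"],50,30)&(H>50)&(H<90)&(S>70)
    up=reg(*C["u"],42,34)&(H>50)&(H<90)&(S>70)
    ye=reg(*C["u"],30,24)&(H>22)&(H<35)&(S>120)
    br=reg(*C["l"],18,18)&(H>12)&(H<35)&(S>120)
    for k,m,z0,z1 in (("roller",ro,.028,.04),("lower",lo,.008,.016),("blocks",lo,.027,.037),("upper",up,.023,.033),("bar",ye,.054,.066),("brass",br,.014,.026)):
        p=w[m&np.isfinite(w[...,2])]; q=p[(p[:,2]>z0)&(p[:,2]<z1)]
        print(k,m.sum(),len(q),"z pct",np.percentile(p[:,2],[5,50,95]).round(3),end=" ")
        if len(q)>4:
            r=cv2.minAreaRect(q[:,:2].astype(np.float32)*1000); print("rect",np.round(r[0],1),np.round(r[1],1),round(r[2],1),"mean",(q.mean(0)*1000).round(1))
        else: print()
st=bot.read_state(); R=cv2.Rodrigues(st["tcp_rot"])[0]; print(R.round(3)); c=eyes.get_calibration("wrist"); print(c)
E
```

```text
scene bench z 0.002087032935320865
roller 263 190 z pct [0.015 0.033 0.038] rect [482.8 282.2] [60.5 56.4] 4.9 mean [487.5 281.4  34.1]
lower 1643 1114 z pct [0.01  0.014 0.035] rect [603.6 -36.3] [ 91.5 187. ] 0.7 mean [610.2 -33.4  13.1]
blocks 1643 343 z pct [0.01  0.014 0.035] rect [602.4 -36.2] [ 52.2 144.8] 0.2 mean [604.2 -35.9  33.3]
upper 406 373 z pct [0.026 0.03  0.033] rect [ 479.5 -295.5] [145.4  48.1] 63.5 mean [ 489.5 -289.4   29.4]
bar 294 203 z pct [0.038 0.06  0.065] rect [ 480.  -293.9] [68.8 24. ] 60.6 mean [ 481.3 -292.8   60.9]
brass 203 198 z pct [0.018 0.021 0.025] rect [602.1 -35.9] [46.3 45.8] 10.7 mean [604.1 -36.3  21.2]
top bench z -0.0004030678324266068
roller 333 274 z pct [0.013 0.032 0.035] rect [481.4 282.3] [55.6 58.1] 1.2 mean [480.6 279.8  32. ]
lower 2429 1812 z pct [0.009 0.012 0.032] rect [603.9 -35.7] [ 88.9 187. ] 0.3 mean [602.1 -35.2  11.4]
blocks 2429 525 z pct [0.009 0.012 0.032] rect [603.5 -36.3] [ 50.6 143. ] 0.3 mean [603.1 -36.7  31.2]
upper 975 882 z pct [0.017 0.027 0.03 ] rect [ 478.9 -294.8] [144.   50.5] 62.3 mean [ 478.1 -291.4   27.4]
bar 418 346 z pct [0.034 0.059 0.062] rect [ 479.  -294.7] [69.6 24.6] 61.4 mean [ 479.1 -293.8   59.3]
brass 300 282 z pct [0.015 0.019 0.022] rect [604.5 -36.1] [45.9 46.3] 44.6 mean [603.9 -36.4  19.3]
[[ 0.911  0.412  0.   ]
 [ 0.412 -0.911 -0.   ]
 [ 0.     0.    -1.   ]]
{'K': array([[309.70691629,   0.        , 320.32605466],
       [  0.        , 309.70691629, 196.0273312 ],
       [  0.        ,   0.        ,   1.        ]]), 'T_tool_cam': array([[ 1.56551771e-04, -9.55831871e-01, -2.93913951e-01,
         7.49152715e-02],
       [ 9.99999972e-01,  9.73149069e-05,  2.16168973e-04,
         1.78566738e-04],
       [-1.78018985e-04, -2.93913976e-01,  9.55831859e-01,
        -1.28814733e-01],
       [ 0.00000000e+00,  0.00000000e+00,  0.00000000e+00,
         1.00000000e+00]])}
```

>>> carry_out(series="0.051 0.0598 0 0;0.051 0.0598 0 0;0.051 0.0598 0 8.2;0.051 0.0598 0 8.2;0 0.0598 0 8.2;0 0.0598 0 8.2;0 0.0598 0 8.2;0 0.0598 0 8.2;0 0.0598 0 8.2;0 0.0598 0 8.3;0 0.0598 0 0;0 0.0598 0 0;0 0.0598 0 0;0 0.0598 0 0;0 0.0598 0 0;0 0 -0.05 0;0 0 -0.05 0;0 0 0 0;0 0 0 0", jaw=1)

```text
time: 3.18
tool_pos: [0.4414, 0.2333, 0.1469]
tcp_rot: [2.221, 2.221, 0.003]
wrist_force: [0.7, 0.6, 1.5]
width: 1.002
grip_force: 0.0
```

>>> carry_out(series="0.0205 0.0245 0 0;0.0205 0.0245 0 0;0 0 0 0;0 0 0 0;0 0 0 0")

```text
time: 3.8
tool_pos: [0.4814, 0.2815, 0.1462]
tcp_rot: [2.221, 2.221, 0.001]
wrist_force: [0.4, -0.5, 0.4]
width: 0.995
grip_force: 0.0
```

```bash
cat >> h.py <<'E'
def wcloud():
    st=bot.read_state(); im,d=eyes.read_camera("wrist"); c=eyes.get_calibration("wrist"); K=c["K"]
    v,u=np.mgrid[0:400,0:640]; a=(u-K[0,2])/K[0,0]; b=(v-K[1,2])/K[1,1]; r=np.hypot(a,b); s=np.where(r>1e-9,np.tan(np.minimum(r,1.5))/np.maximum(r,1e-9),1)
    p=np.stack([a*s*d,b*s*d,d],-1); T=c["T_tool_cam"]; p=p@T[:3,:3].T+T[:3,3]
    w=p@cv2.Rodrigues(st["tcp_rot"])[0].T+st["tool_pos"]; w[(d<=0)|(r>1.3)]=np.nan
    return st,im,d,w
E
python3 - <<'E'
from h import *
st,im,d,w=wcloud(); cv2.imwrite("pics/w1.png",im); print(st["tool_pos"])
H,S,V=cv2.split(cv2.cvtColor(im,cv2.COLOR_BGR2HSV))
m=(H>4)&(H<25)&(S>130)&np.isfinite(w[...,2])&(np.hypot(w[...,0]-.482,w[...,1]-.282)<.05)
q=w[m]; print(m.sum(),np.percentile(q[:,2],[5,50,95])); q=q[(q[:,2]>.026)&(q[:,2]<.04)]
print(cv2.minEnclosingCircle(q[:,:2].astype(np.float32)*1000), cv2.fitEllipse(cv2.convexHull(q[:,:2].astype(np.float32)*1000)))
E
```

```text
[0.48138191 0.28151957 0.14616463]
2361 [0.01669306 0.03299569 0.03416143]
((482.9012145996094, 283.7112731933594), 29.975276947021484) ((482.6889953613281, 283.6495056152344), (59.131378173828125, 59.50496292114258), 3.4523329734802246)
```

View pics/w1.png

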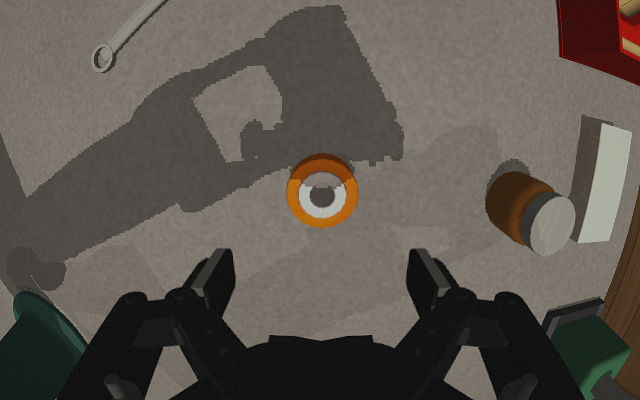

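>>> carry_out(series="0.0013 0.0017 -0.04 0;0 0 -0.04 0;0 0 -0.03 0;0 0 -0.018 0;0 0 0 0;0 0 0 0")

```text
time: 4.6
tool_pos: [0.4837, 0.2842, 0.0186]
tcp_rot: [2.22, 2.222, 0.003]
wrist_force: [0.7, 0.4, 0.5]
width: 0.997
grip_force: 0.0
```

>>> carry_out(series="0 0 0 0;0 0 0 0;0 0 0 0;0 0 0 0;0 0 0 0;0 0 0 0;0 0 0 0", jaw=-1, grip_force=40)

```text
time: 5.48
tool_pos: [0.4839, 0.2844, 0.0192]
tcp_rot: [2.22, 2.222, 0.004]
wrist_force: [-1.5, -0.1, 5.4]
width: 0.697
grip_force: 42.4
```

>>> carry_out(series="0 0 0.03 0;0 0 0.04 0;0 0 0.04 0;0.015 -0.04 0 0;0.015 -0.04 0 0;0.015 -0.04 0 0;0.015 -0.04 0 0;0.015 -0.04 0 0;0.015 -0.04 0 0;0.015 -0.04 0 0;0.015 -0.04 0 0;0 0 0 0;0 0 0 0;0 0 0 0")

```text
time: 7.22
tool_pos: [0.6022, -0.0352, 0.1272]
tcp_rot: [-2.219, -2.223, 0.0]
wrist_force: [0.3, 0.7, -0.7]
width: 0.698
grip_force: 43.7
```

```bash
cat > m.py <<'E'
from h import *
st,im,d,w=wcloud(); cv2.imwrite("pics/w2.png",im); print(st["tool_pos"],st["width"],st["grip_force"],st["wrist_force"])
H,S,V=cv2.split(cv2.cvtColor(im,cv2.COLOR_BGR2HSV)); fin=np.isfinite(w[...,2])
t=st["tool_pos"]
m=(H>4)&(H<18)&(S>130)&fin&(np.hypot(w[...,0]-t[0],w[...,1]-t[1])<.05)
q=w[m]; print("orange",m.sum(),np.percentile(q[:,2],[5,50,95]).round(4)); zt=np.percentile(q[:,2],90);q=q[abs(q[:,2]-zt)<.006]
print(cv2.fitEllipse(cv2.convexHull(q[:,:2].astype(np.float32)*1000)),q.min(0),q.max(0))
hub=fin&(S<60)&(V>90)&(abs(w[...,2]-zt-.003)<.005)&(np.hypot(w[...,0]-t[0],w[...,1]-t[1])<.03)
q=w[hub];print("hub",len(q)); 
if len(q)>20: print(cv2.fitEllipse(cv2.convexHull(q[:,:2].astype(np.float32)*1000)),np.median(q[:,2]))
m=(H>50)&(H<90)&(S>70)&fin&(np.hypot(w[...,0]-.6035,w[...,1]+.036)<.13)
for a,b in((.008,.016),(.027,.037)):
    q=w[m&(w[...,2]>a)&(w[...,2]<b)]; print("green",len(q),cv2.minAreaRect(q[:,:2].astype(np.float32)*1000),q.min(0).round(4),q.max(0).round(4))
E
python3 m.py
```

```text
[ 0.60217676 -0.03520822  0.12723671] 0.6978540619071638 43.73305320739746 [ 0.25224027  0.73070694 -0.66705724]
orange 8107 [0.1204 0.1408 0.1419]
((602.0244140625, -35.747337341308594), (59.570011138916016, 60.386985778808594), 70.92218780517578) [ 0.57226322 -0.06569861  0.1357181 ] [ 0.63223558 -0.0057662   0.14411444]
hub 3715
((602.0238647460938, -35.874698638916016), (38.555809020996094, 39.059818267822266), 138.10540771484375) 0.1440378062590736
green 9199 ((604.0870361328125, -4.3288726806640625), (89.24012756347656, 126.51970672607422), 0.4308941960334778) [ 0.5591 -0.0673  0.0093] [0.6491 0.059  0.0157]
green 2700 ((603.8602905273438, 20.815549850463867), (50.72977066040039, 30.35791778564453), 0.20806270837783813) [0.5785 0.0056 0.0297] [0.6292 0.0361 0.0344]
```

View pics/w2.png

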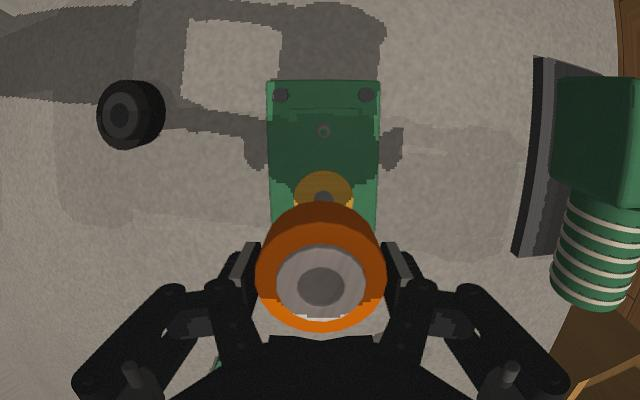

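>>> carry_out(series="0.0018 -0.0004 0 0;0 0 -0.02 0;0 0 -0.02 0;0 0 -0.015 0;0 0 -0.01 0;0 0 -0.01 0;0 0 -0.006 0;0 0 0 0;0 0 0 0")

```text
time: 8.4
tool_pos: [0.605, -0.0367, 0.0468]
tcp_rot: [2.22, 2.222, 0.001]
wrist_force: [1.0, 0.3, -1.1]
width: 0.7
grip_force: 43.8
```

>>> carry_out(series="-0.0008 0.0006 -0.003 0;0 0 -0.003 0;0 0 -0.0015 0;0 0 0 0;0 0 0 0")

```text
time: 9.02
tool_pos: [0.6037, -0.0361, 0.0392]
tcp_rot: [-2.221, -2.222, 0.0]
wrist_force: [-3.9, 1.8, 5.1]
width: 0.699
grip_force: 44.1
```

>>> carry_out(series="0 0 0 0;0 0 0 0;0 0 0 0;0 0 0 0", jaw=1)

```text
time: 9.52
tool_pos: [0.6038, -0.0361, 0.0387]
tcp_rot: [2.221, 2.222, -0.0]
wrist_force: [-0.3, 0.0, -0.0]
width: 0.999
grip_force: 0.0
```

>>> carry_out(series="0 0 0.02 0;0 0 0.04 0;0 0 0.05 0;0 0 0 0;0 0 0 0")

```text
time: 10.15
tool_pos: [0.604, -0.0361, 0.1501]
tcp_rot: [2.22, 2.221, 0.002]
wrist_force: [-0.8, -0.1, 0.0]
width: 1.001
grip_force: 0.0
```

```bash
python3 m.py
```

```text
[ 0.60400208 -0.03609701  0.15006069] 1.0005281126136236 0.0 [-0.84544452 -0.05043559  0.0191944 ]
orange 2709 [0.0335 0.053  0.0542]
((603.7600708007812, -36.698951721191406), (58.664554595947266, 59.99882888793945), 16.321876525878906) [ 0.57436789 -0.06654785  0.04793729] [ 0.63271451 -0.00707042  0.05552669]
hub 1395
((603.768798828125, -36.85948944091797), (38.4150276184082, 38.73079299926758), 68.45404052734375) 0.05611439364266464
green 9494 ((604.508544921875, -35.59205627441406), (89.15792846679688, 188.90513610839844), 0.332653284072876) [ 0.5594 -0.1298  0.0097] [0.6492 0.0589 0.0159]
green 3743 ((604.3085327148438, -36.28092956542969), (50.85362243652344, 144.63394165039062), 0.4726366400718689) [ 0.5792 -0.1088  0.027 ] [0.6302 0.0362 0.0348]
```

>>> carry_out(series="-0.01 0 0.02 0;-0.03 -0.01 0.01 0;-0.03 -0.02 0 -6.9;-0.03 -0.03 0 -6.9;-0.0248 -0.04 0 -6.9;0 -0.04 0 -7;0 -0.04 0 0;0 -0.04 0 0;0 -0.0286 0 0;0 -0.01 -0.02 0;0 0 0 0;0 0 0 0")

```text
time: 11.7
tool_pos: [0.4783, -0.2932, 0.1578]
tcp_rot: [-2.685, -1.626, 0.001]
wrist_force: [0.3, -0.3, -1.6]
width: 1.0
grip_force: 0.0
```

```bash
cat > u.py <<'E'
from h import *
st,im,d,w=wcloud(); cv2.imwrite("pics/w3.png",im); R=cv2.Rodrigues(st["tcp_rot"])[0]
print(st["tool_pos"],st["width"],st["wrist_force"],"y ang",np.degrees(np.arctan2(R[1,1],R[0,1])))
H,S,V=cv2.split(cv2.cvtColor(im,cv2.COLOR_BGR2HSV)); fin=np.isfinite(w[...,2])
near=fin&(np.hypot(w[...,0]-.479,w[...,1]+.295)<.09)
for k,m,a,b in(("green",(H>50)&(H<90)&(S>70),.022,.034),("bar",(H>22)&(H<35)&(S>120),.055,.066)):
    q=w[m&near&(w[...,2]>a)&(w[...,2]<b)]; print(k,len(q),cv2.minAreaRect(q[:,:2].astype(np.float32)*1000),np.median(q[:,2]))
E
python3 u.py
```

```text
[ 0.47825804 -0.29320381  0.15784533] 1.0000065365373243 [ 0.29072063 -0.31189553 -1.58504494] y ang -27.619079223011504
green 5639 ((479.7322998046875, -294.29150390625), (143.57582092285156, 49.7086181640625), 62.65237808227539) 0.028177160524558736
bar 2543 ((480.1085205078125, -293.5477294921875), (68.20419311523438, 23.7155818939209), 63.2938232421875) 0.06004202051310209
```

>>> carry_out(series="0.0013 -0.001 -0.03 0;0 0 -0.03 0;0 0 -0.03 0;0 0 -0.0205 0;0 0 0 0;0 0 0 0")

```text
time: 12.5
tool_pos: [0.4811, -0.2956, 0.0494]
tcp_rot: [2.686, 1.626, 0.001]
wrist_force: [0.1, -0.2, 0.2]
width: 1.001
grip_force: 0.0
```

>>> carry_out(series="0 0 0 0;0 0 0 0;0 0 0 0;0 0 0 0;0 0 0 0;0 0 0 0;0 0 0 0;0 0 0 0;0 0 0 0", jaw=-1, grip_force=100)

```text
time: 13.62
tool_pos: [0.4807, -0.2961, 0.049]
tcp_rot: [2.687, 1.625, 0.001]
wrist_force: [-1.0, 0.2, 5.3]
width: 0.261
grip_force: 99.3
```

>>> carry_out(series="0 0 0.03 0;0 0 0.04 0;0 0 0.04 0;0 0 0.01 0;0 0.02 0 0;0 0.03 0 0;0 0.04 0 7;0 0.04 0 7;0 0.04 0 7;0.02 0.04 0 6.9;0.03 0.03 0 0;0.03 0.0188 0 0;0.03 0 0 0;0.0135 0 0 0;0 0 0 0;0 0 0 0;0 0 0 0")

```text
time: 15.75
tool_pos: [0.6026, -0.0371, 0.1681]
tcp_rot: [-2.217, -2.225, 0.001]
wrist_force: [0.5, -0.7, -2.8]
width: 0.259
grip_force: 98.7
```

```bash
cat > v.py <<'E'
from h import *
st,im,d,w=wcloud(); cv2.imwrite("pics/w4.png",im); R=cv2.Rodrigues(st["tcp_rot"])[0]; t=st["tool_pos"]
print(t,st["width"],st["grip_force"],st["wrist_force"],"y ang",np.degrees(np.arctan2(R[1,1],R[0,1])))
H,S,V=cv2.split(cv2.cvtColor(im,cv2.COLOR_BGR2HSV)); fin=np.isfinite(w[...,2])
near=fin&(np.hypot(w[...,0]-t[0],w[...,1]-t[1])<.13)
g=(H>50)&(H<90)&(S>70)&near
z=t[2]-.049
for k,m,a,b in(("upper",g,z+.022,z+.034),("blocks",g,.027,.037),("base",g,.007,.017),("bar",(H>22)&(H<35)&(S>120)&near,z+.052,z+.066)):
    q=w[m&(w[...,2]>a)&(w[...,2]<b)]; print(k,len(q),end=" ")
    if len(q)>20: print(cv2.minAreaRect(q[:,:2].astype(np.float32)*1000),q.min(0).round(4),q.max(0).round(4),np.median(q[:,2]))
E
python3 v.py
```

```text
[ 0.60257252 -0.03712788  0.16805465] 0.2586104555965782 98.66608142852783 [ 0.51951412 -0.67922696 -2.75904132] y ang 0.20172319872110953
upper 10033 ((602.3524780273438, -34.874122619628906), (49.84478759765625, 141.7225341796875), 0.15851865708827972) [ 0.5773 -0.1057  0.1411] [0.6273 0.0361 0.1499] 0.1472786354392134
blocks 406 ((604.4863891601562, 21.44304656982422), (49.06443786621094, 30.225234985351562), 0.20628897845745087) [0.5799 0.0063 0.0306] [0.629  0.0366 0.0346] 0.03225901494325298
base 2117 ((603.8145141601562, 29.526485443115234), (88.05237579345703, 58.60948944091797), 0.6849212050437927) [5.597e-01 2.000e-04 8.400e-03] [0.6477 0.0592 0.0167] 0.01220850133847004
bar 7047 ((602.5863647460938, -35.639442443847656), (24.281667709350586, 69.99974060058594), 0.6366263628005981) [ 0.5903 -0.0707  0.1711] [ 0.6146 -0.0007  0.185 ] 0.1791201466609838
```

View pics/w4.png

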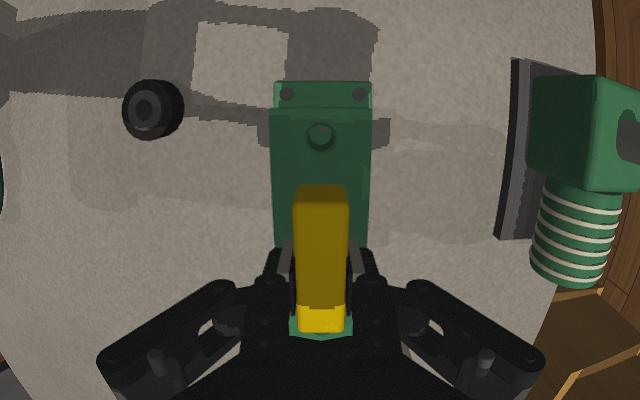

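>>> carry_out(series="0.0014 -0.0004 0 0.2;0 0 -0.02 0;0 0 -0.02 0;0 0 -0.014 0;0 0 -0.005 0;0 0 0 0;0 0 0 0;0 0 0 0")

```text
time: 16.8
tool_pos: [0.6058, -0.0373, 0.1102]
tcp_rot: [2.212, 2.229, 0.002]
wrist_force: [0.8, 0.6, -2.7]
width: 0.259
grip_force: 98.7
```

```bash
python3 v.py
```

```text
[ 0.60581515 -0.03732593  0.11021162] 0.25859227795559625 98.6861264705658 [ 0.79890634  0.60109185 -2.67264799] y ang 0.4417108645288307
upper 10175 ((605.7965698242188, -35.036590576171875), (50.58498001098633, 141.92576599121094), 0.6973142027854919) [ 0.58   -0.106   0.0833] [0.6311 0.036  0.0918] 0.08941383859725566
blocks 380 ((603.9719848632812, 23.419639587402344), (49.014015197753906, 26.32112693786621), 0.4063718914985657) [0.5794 0.0103 0.0271] [0.6284 0.0367 0.0341] 0.03204215169266976
base 5530 ((604.3091430664062, -14.6866455078125), (89.3503646850586, 147.2988739013672), 0.46316370368003845) [ 0.5593 -0.0887  0.0094] [0.649  0.0589 0.0152] 0.012148236366728377
bar 7045 ((605.7880249023438, -35.98862838745117), (24.247997283935547, 70.42594909667969), 0.3607020676136017) [ 0.5935 -0.0711  0.1133] [ 0.6179 -0.0008  0.1269] 0.12128276756142782
```

>>> carry_out(series="-0.0014 0 0 0;0 0 -0.003 0;0 0 0 0;0 0 0 0")

```text
time: 17.35
tool_pos: [0.6036, -0.0373, 0.1061]
tcp_rot: [-2.213, -2.23, 0.0]
wrist_force: [0.6, 0.1, -2.6]
width: 0.258
grip_force: 98.7
```

>>> carry_out(series="0.0005 -0.0002 -0.003 0;0 0 -0.003 0;0 0 -0.003 0;0 0 -0.003 0;0 0 0 0;0 0 0 0")

```text
time: 18.1
tool_pos: [0.6043, -0.0375, 0.0943]
tcp_rot: [2.213, 2.23, 0.0]
wrist_force: [0.0, 0.2, -3.1]
width: 0.265
grip_force: 98.7
```

>>> carry_out(series="0 0 -0.003 0;0 0 -0.002 0;0 0 -0.002 0;0 0 0 0;0 0 0 0")

```text
time: 18.73
tool_pos: [0.6042, -0.0375, 0.0873]
tcp_rot: [-2.213, -2.23, 0.0]
wrist_force: [0.1, -0.4, -3.3]
width: 0.262
grip_force: 98.8
```

>>> carry_out(series="0 0 -0.002 0;0 0 -0.002 0;0 0 -0.002 0;0 0 -0.0015 0;0 0 0 0;0 0 0 0;0 0 0 0", grip_force=120)

```text
time: 19.6
tool_pos: [0.6045, -0.0375, 0.0814]
tcp_rot: [2.213, 2.23, 0.0]
wrist_force: [-4.4, 0.5, 8.3]
width: 0.257
grip_force: 122.3
```

>>> carry_out(series="0 0 -0.001 0;0 0 -0.0005 0;0 0 0 0;0 0 0 0;0 0 0 0;0 0 0 0")

```text
time: 20.35
tool_pos: [0.6045, -0.0375, 0.081]
tcp_rot: [2.213, 2.23, 0.0]
wrist_force: [-8.0, 0.2, 14.7]
width: 0.254
grip_force: 123.2
```

```bash
python3 v.py; sed -n 1p /dev/null; python3 - <<'E'
from h import *
im,d,w=cloud("top"); H,S,V=cv2.split(cv2.cvtColor(im,cv2.COLOR_BGR2HSV))
s=bot.read_state(); print(s["wrist_force"],s["joint_vel"].round(4),s["time"])
E
```

```text
[ 0.60449683 -0.03750669  0.08102191] 0.2544484667351394 123.16854357719421 [-7.99165549  0.21586277 14.66123235] y ang 0.4422751911910645
upper 10115 ((604.1038208007812, -35.43438720703125), (50.58894348144531, 142.12448120117188), 0.3858637511730194) [ 0.5784 -0.1065  0.0541] [0.6292 0.0358 0.0632] 0.06020501912605303
blocks 214 ((603.4523315429688, 24.937061309814453), (22.082820892333984, 49.44684982299805), 89.79244995117188) [0.5788 0.0139 0.0271] [0.6282 0.0361 0.0368] 0.03217566509075793
base 8923 ((604.2142944335938, -12.875328063964844), (89.46112823486328, 143.73910522460938), 0.35073113441467285) [ 0.5592 -0.085   0.0095] [0.6492 0.0592 0.017 ] 0.01216315950405314
bar 7002 ((604.2822875976562, -36.066593170166016), (24.016672134399414, 70.0552749633789), 0.3426206409931183) [ 0.5921 -0.0711  0.0841] [ 0.6165 -0.001   0.0961] 0.0920720341184641
[-6.68886015 -0.5668036  14.13406962] [ 0.0008  0.0007 -0.0007  0.0015 -0.0001  0.0006] 20.45
```

```bash
python3 -c "
from h import *
print(bot.finish_job())"
```

```text
the job is handed in; nothing more can be done
None
```

The roller is on the spindle and the upper half is over both dowels, pressed shut to about 32 mm by camera. The gripper is still holding it down with about 14 N. The job is handed in; the hand-in call returned no verdict.

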